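# Refit a hob's knob on its D-shaft and hold it pressed in

### The arm

A 7-joint arm with a two-finger parallel gripper is mounted at the origin on the work surface. World frame = base frame: x ahead of the robot, y to its left, z up, the work surface at z = 0. Lengths are in m, angles in degrees, forces in N, time in s.
With the tool pointing down it reaches from about 0.425 to 0.875 m from the base axis. Payload 4.7 kg.
Tool frame: the origin (TCP) lies on the centre line of the jaws, within the pads' length; the fingertips stand 11 mm ahead of it and the grasp point (between the pads) lies 8 mm behind it (finger_overhang is the x of the fingertips in the tool frame, in m); x points along the fingers, z is the direction in which the jaws open and shut, and the axes are right-handed (so a half turn about x gives the same grasp; the last joint's range is limited). The gripper opens to 87 mm and grips with 3 to 60 N. Pads are 19 mm wide; open, the fingers measure 117 mm over their backs; the gripper's body (75 mm by 190 mm) begins 51 mm behind the grasp point.
Start: joints at [65.953, 18.392, -4.016, 83.108, 1.295, 78.541, -3.26], TCP at [0.273, -0.59, 0.234] pointing down, gripper open.
Joint ranges: [-163.93, 163.93], [-17.29, 119.83], [-79.2, 71.16], [3.27, 140.29], [-89.18, 269.18], [5.43, 117.66], [-154.24, 154.24]. Speed limits (degrees/s): [147.25, 147.25, 180, 180, 180, 180, 180].

### API

Orientations are given as [roll, pitch, yaw] about the fixed x, y, z axes, in that order (R = Rz(yaw) Ry(pitch) Rx(roll)).
In Python, from cell import get_obs, read_camera, sign_off, cut_out, finger_overhang gives the robot as it stands.
- The arm moves only by the tool servo_tool, never from a script. Its argument "rows" is one flat list of numbers, 5 for each row, row after row: the shift along the world's x, y, z in mm, then the turn about the world's z in degrees, then the closure, from 0 (fully open) to 1 (shut). A call has 1 to 10 rows; each row is the pose to reach, as a shift and turn from the pose commanded when the call began; what a row does not reach only later rows make up. A row lasts 1/12 s, in which the tool goes at most 41.7 mm and 7.16 degrees, less where a joint would pass 70% of its speed; a pose out of reach is approached as far as the arm can. A call with a gripper value outside its range is refused whole. The fingers move at their own pace and stop on an object; "force" is the grip in N (left out, the last holds). Time passes only in rows, so rows that repeat a pose let the fingers close. It gives the time, the measured TCP pose, the force and the opening at its end, in the units of the state.
- get_obs(): the state, without advancing time (a new reading comes with each control period).
- read_camera(name): name is "side" or "top"; returns a dict with "frame" (384x512x3 uint8, blue, green, red), "range_z" (384x512 float32, m along the optical axis (not along the pixel's ray), 0 where there is no reading), "intrinsics" (3x3 intrinsics, pixels), "cam_to_world" (4x4, takes a point from camera to world coordinates). Camera axes: x right, y down, z forward; pixel columns grow to the right and rows downward; lengths in m; the calibration is good to about 2 mm. A picture is of the moment at which its call begins.
- sign_off(): hands the job in, once; it reports no verdict.
Trained networks look in a picture, given as the dict that the camera call returned (one of the last four; its "shot" number tells which), for a name from the list of things; names that differ only in an ending like _2 or _b are one class to them, and where a whole thing is asked for, a point or a joint stands for the part that bears it (a point fixed in the world has none). Each returns a list of dicts, best first, with "score" (0 to 1); they miss things now and then, are a little off and sometimes report something else, mostly with a low value. They report only what shows in the picture. A call takes as long as a camera call. They do not tell look-alikes from the thing itself.
- cut_out(name, picture): "pixels" (384x512 bool, what is visible of it) and "extent" ([centre column, centre row, width, height] in pixels, round what is visible of it).
The state is a dict: "time_s": time; "qpos": joint angles; "joint_velocities": joint speeds; "effort": joint torques, N m; "tool_pos": TCP position; "tool_rot": TCP orientation; "force": force on the tool from outside, world axes, zero at the start; "wrist_torque": the same for the moment, N m; "grip_width": finger opening in m.
Only numpy, scipy, OpenCV 4.12 (cv2) and the standard library are available. Lean on these libraries where they do the work, as an engineer would, in place of code of your own. Each camera call takes 0.05 s, during which the arm holds its last target.

### The job

One of the two controls of the countertop gas hob has lost its knob and shows a bare D-shaped shaft. Pick up the large bar-grip knob from the bench, turn it so that the flat in its hole matches the flat of the shaft, push it fully home, then press knob and shaft down to the stop as one does to light a burner. Finish while still gripping the knob and keeping it pressed right in; leave everything else on the bench and hob where it is.

Things in the scene. Friction and masses are not known exactly. Their poses are not given: they have to be found in the camera images.
- knob_center (a point): Loose large black knob, hole down on the bench, 46 mm tall; this point is on its axis half-way up (23 mm above the underside), z up. Round skirt 44 mm diameter, lower 20 mm; on it a grip bar 26 mm high, 18 mm thick (along y), 44 mm long (along x). A beak 10 mm thick juts from the bar's +x end to 33 mm from the axis; a thin white line marks the bar's +x half. About 70 g.
- knob: The same knob; origin at the centre of its underside, same axes. Here opens the upright D-shaped blind hole, 16 mm deep, 18.4 mm diameter, its flat on the +x (beak) side, 3.2 mm from the axis: 1.2 mm clearance round the shaft, enters freely within about 0.15 rad.
- knob_beak (a point): The tip of the large knob's beak: 33 mm from its axis along +x, 29 mm above its underside. With the knob on rightly it lies on the side of the shaft's flat.
- shaft_tip (a point): Centre of the top end of the bare upright brass D-shaft, z up: 16 mm diameter, flat on its +x side 2 mm from the axis, top 2.5 mm tapered; it cannot turn. The tip is 30 mm above the hob's control panel, 100 mm above the bench. The knob fits with its +x along the shaft's +x; fully home, knob_center is 7 mm above this point and moves with it.
- fitted: The hob's other control, with its steel ring and a knob of the same kind already on it, fixed; 180 mm from the bare shaft along the panel. Origin on its axis at the panel's top (70 mm above the bench). The panel runs along the edge of the hob nearest the robot. A shallow pan, 45 mm tall, sits fixed on the burner behind (+y side), its foot 95 mm above the bench. Leave all of it.
- spindle (a joint): How far the D-shaft is pressed down, m: 0 at rest, 0.008 at its stop. A spring resists with 2.8 N at first and 8.4 N at the stop; it comes back up if let go. The knob stays 2 mm clear of the steel ring at full press.
- small_knob_center (a point): A small round black knob, 34 mm diameter, 26 mm tall, not for this shaft; point at its centre, half-way up. Leave it.
- cutter_center (a point): A steel ring pastry cutter, 64 mm diameter, 40 mm tall, on the bench; point at its centre. Leave it.
- spatula: A spatula lying on the bench, 260 mm long; origin at its middle. Leave it.
- brush: A brush lying on the bench, 220 mm long; origin at its middle. Leave it.
- jar_center (a point): A jar, 72 mm diameter, 100 mm tall; point at its centre. Leave it.
- tin_center (a point): An upturned dark cake tin, 150 mm diameter, 48 mm tall; point at its centre. Leave it.
Things that resemble listed ones, but are neither listed nor needed, are in the scene too. What is shaped like the knob but red is not meant.

How it is judged:
By the outcome, as a careful person would: the job done as asked, in the order asked, and still so for the second after the job is handed in, while the arm keeps its last pose, push and grip.
It also fails if it takes over 38 s, if anything falls off the work surface, if the arm or the gripper's body presses on something with over 40 N, if the wrist force passes 120 N, or if a joint passes its speed limit or range.

## Working session

There is one attempt and no reset: what is moved stays moved. The work goes in short steps, Python scripts to look and compute and a tool call to move; the robot and the scene stay as the last step left them, time stands still between calls to the robot, and variables do not carry over. Pictures are saved under pics/ and viewed, and the job is handed in when it is done.

Besides the shell and the picture viewer there is one more tool, called as a command line: name --argument value ..., lists and objects as JSON in quotes. servo_tool: Moves the arm, as the interface text tells. Its arguments: {"type":"object","properties":{"rows":{"type":"array"},"force":{"type":"number"}},"required":["rows"]}

```bash
mkdir -p pics; python3 - <<'E'
from cell import *
import cv2,pickle
o=get_obs();print({k:o[k] for k in('time_s','tool_pos','tool_rot','grip_width','force')},finger_overhang)
for n in('top','side'):
    p=read_camera(n);cv2.imwrite(f'pics/{n}0.png',p['frame']);pickle.dump(p,open(f'{n}0.pkl','wb'))
    print(n,p['cam_to_world'].round(3).tolist(),p['intrinsics'].tolist())
    for k in('knob','shaft_tip','fitted','small_knob_center'):
        print(k,[(round(r['score'],2),[round(float(v)) for v in r['extent']]) for r in cut_out(k,p)])
E
```

```text
{'time_s': 0.0, 'tool_pos': array([ 0.27292788, -0.58931004,  0.2324351 ]), 'tool_rot': array([-176.74935298,   89.88357705,  118.10887965]), 'grip_width': 0.08719952653350538, 'force': array([-1.20861681, -0.42620134,  0.33676445])} 0.011
top [[-0.0, -0.989, 0.147, 0.364], [-1.0, 0.0, 0.0, -0.023], [-0.0, -0.147, -0.989, 1.328], [0.0, 0.0, 0.0, 1.0]] [[421.30397036836644, 0.0, 254.2534907928643], [0.0, 421.30397036836644, 190.37659474551444], [0.0, 0.0, 1.0]]
knob [(0.76, [198, 228, 17, 19]), (0.7, [170, 224, 20, 17])]
shaft_tip []
fitted [(0.5, [286, 161, 17, 14])]
small_knob_center [(0.72, [121, 171, 31, 26]), (0.19, [128, 238, 20, 74])]
side [[0.934, -0.268, 0.238, 0.326], [-0.358, -0.677, 0.643, -0.595], [-0.011, -0.685, -0.728, 0.767], [0.0, 0.0, 0.0, 1.0]] [[372.40418214776, 0.0, 257.3722362784113], [0.0, 372.40418214776, 197.39946044193806], [0.0, 0.0, 1.0]]
knob [(0.83, [201, 166, 22, 21]), (0.76, [203, 189, 18, 18])]
shaft_tip [(0.31, [313, 225, 24, 29])]
fitted [(0.76, [311, 225, 21, 28])]
small_knob_center []
```

View pics/top0.png

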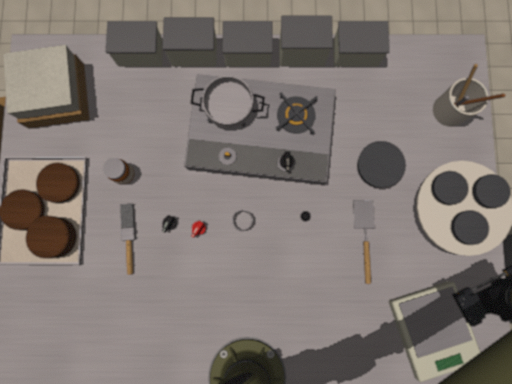

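View pics/side0.png

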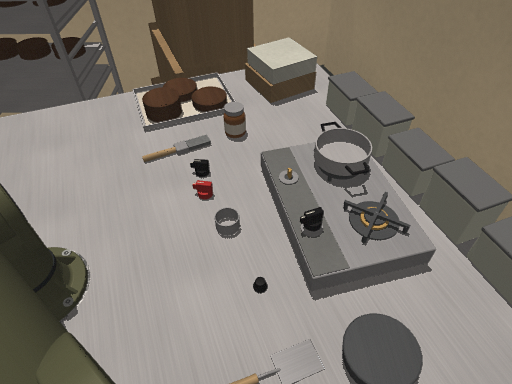

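Candidates for the large knob, as (top) / (side) pixels:
- black loose knob: (170,224) / (201,166)
- red lookalike: (198,228) / (203,189)
- fitted knob: (286,161) / (312,222)
- small round knob: (305,216) / (260,285)

By the description I choose the black one at (170,224). The bare shaft is at (227,156) / (290,174). Next I'll check close crops.

```bash
cat > h.py <<'E'
import numpy as np,cv2,pickle
def cloud(p):
    K=p['intrinsics'];z=p['range_z'];v,u=np.mgrid[:384,:512]
    c=np.stack([(u-K[0,2])/K[0,0]*z,(v-K[1,2])/K[1,1]*z,z,np.ones_like(z)],-1)
    return (c@p['cam_to_world'].T)[...,:3]
def proj(p,X):
    X=np.atleast_2d(X);T=np.linalg.inv(p['cam_to_world']);c=X@T[:3,:3].T+T[:3,3];q=c@p['intrinsics'].T
    return q[:,:2]/q[:,2:]
def crop(p,u,v,w,h,s): return cv2.resize(p['frame'][v-h:v+h,u-w:u+w],None,fx=s,fy=s,interpolation=cv2.INTER_CUBIC)
E
python3 - <<'E'
from h import *
t=pickle.load(open('top0.pkl','rb'));s=pickle.load(open('side0.pkl','rb'))
a=np.hstack([crop(t,170,224,16,16,12),crop(t,227,156,16,16,12)]);b=np.hstack([crop(s,201,166,16,16,12),crop(s,290,174,16,16,12)])
cv2.imwrite('pics/c0.png',np.vstack([a,b]))
for n,p,k,sh in(('t',t,(170,224),(227,156)),('s',s,(201,166),(290,174))):
    P=cloud(p)
    print(n,'hobpts')
    for (u,v),lo in((k,.01),(sh,.076)):
        q=P[v-14:v+15,u-14:u+15].reshape(-1,3);q=q[(q[:,2]>lo)&(q[:,2]<.2)]
        print(len(q),q.mean(0).round(4),q.min(0).round(4),q.max(0).round(4))
        for l in sorted(q.tolist(),key=lambda r:-r[2])[:14]:print('  ',np.round(l,4))
    print(P[v:v+1,u-3:u+3,2])
E
```

```text
t hobpts
185 [0.4544 0.24   0.0338] [0.4273 0.2209 0.0112] [0.4787 0.2633 0.0517]
   [0.4567 0.2382 0.0517]
   [0.4508 0.2384 0.0496]
   [0.463  0.2358 0.0493]
   [0.4691 0.233  0.049 ]
   [0.4388 0.2473 0.0489]
   [0.4448 0.2414 0.0489]
   [0.4691 0.2452 0.0489]
   [0.4661 0.236  0.0488]
   [0.463  0.242  0.0488]
   [0.46   0.2419 0.0487]
   [0.4539 0.2478 0.0486]
   [0.4722 0.2302 0.0483]
   [0.4692 0.2362 0.0482]
   [0.454  0.251  0.0482]
51 [0.6607 0.0598 0.0842] [0.6339 0.0294 0.076 ] [0.6929 0.0933 0.1033]
   [0.6584 0.0522 0.1033]
   [0.6586 0.0582 0.1026]
   [0.6588 0.0642 0.1015]
   [0.662  0.0553 0.101 ]
   [0.662  0.0613 0.1008]
   [0.6591 0.0613 0.1005]
   [0.6561 0.0643 0.1   ]
   [0.6592 0.0553 0.1   ]
   [0.6534 0.0524 0.0985]
   [0.6566 0.0584 0.098 ]
   [0.6568 0.0555 0.0973]
   [0.6568 0.0615 0.0971]
   [0.663  0.0586 0.097 ]
   [0.657  0.0526 0.0962]
[[0.0741898  0.07510768 0.0752377  0.07812562 0.07875739 0.0826383 ]]
s hobpts
238 [0.4546 0.2351 0.0306] [0.4281 0.1639 0.0101] [0.4806 0.2583 0.0472]
   [0.4735 0.2322 0.0472]
   [0.454  0.25   0.0468]
   [0.4313 0.1639 0.0463]
   [0.442  0.2507 0.0462]
   [0.4562 0.2357 0.046 ]
   [0.4656 0.2369 0.0459]
   [0.4464 0.2446 0.0458]
   [0.4531 0.2468 0.0458]
   [0.4613 0.2436 0.0458]
   [0.459  0.235  0.0458]
   [0.4503 0.2481 0.0457]
   [0.4399 0.2427 0.0456]
   [0.4575 0.2407 0.0455]
   [0.4684 0.2366 0.0453]
39 [0.6593 0.0564 0.0897] [0.6551 0.0515 0.0762] [0.671  0.0661 0.0996]
   [0.6621 0.0539 0.0996]
   [0.6588 0.0594 0.0996]
   [0.6605 0.0631 0.0995]
   [0.6582 0.0517 0.0992]
   [0.6574 0.0563 0.0992]
   [0.6558 0.0527 0.0992]
   [0.6615 0.0589 0.0991]
   [0.6602 0.056  0.0985]
   [0.657  0.0618 0.0982]
   [0.6638 0.0639 0.0977]
   [0.6615 0.0523 0.0976]
   [0.659  0.0661 0.0974]
   [0.665  0.0599 0.0971]
   [0.6557 0.0521 0.0961]
[[0.07298535 0.08343428 0.08934074 0.08746162 0.08576929 0.07293882]]
```

View pics/c0.png

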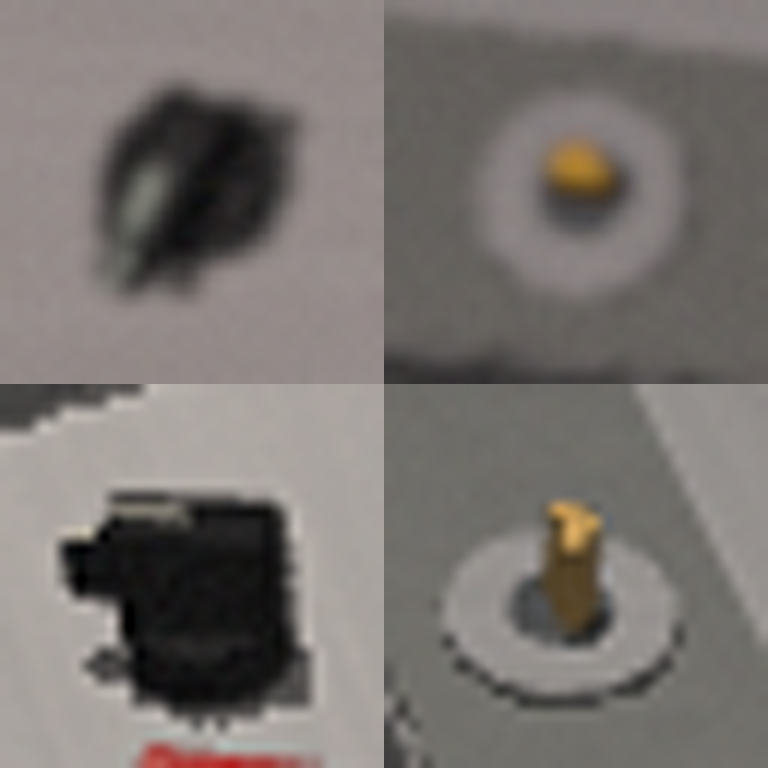

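```bash
cat > fit.py <<'E'
from h import *
from scipy.optimize import minimize
SS=8
def cyl(r,z0,z1,xmax=None,n=48):
    a=np.linspace(0,2*np.pi,n,endpoint=False);x=r*np.cos(a);y=r*np.sin(a)
    if xmax is not None:
        x=np.minimum(x,xmax);yy=np.sqrt(r*r-xmax**2);x=np.r_[x,xmax,xmax];y=np.r_[y,yy,-yy]; k=(x<xmax-1e-9)|(np.abs(np.abs(y)-yy)<1e-9);x=x[k];y=y[k]
    return np.vstack([np.c_[x,y,0*x+z] for z in(z0,z1)])
def box(x0,x1,y0,y1,z0,z1): return np.array([[x,y,z] for x in(x0,x1) for y in(y0,y1) for z in(z0,z1)])
def KNOB(): return [cyl(.022,0,.02),box(-.022,.022,-.009,.009,.02,.046),box(0,.033,-.005,.005,.024,.034)]
def SHAFT(): return [np.vstack([cyl(.008,-.03,-.0025,.002),cyl(.0068,-.0025,0,.001)])]
def render(p,parts,x,y,z,yaw,win,off=(0,0)):
    u0,v0,w,h=win;im=np.zeros((h*SS,w*SS),np.uint8);c,s=np.cos(yaw),np.sin(yaw);R=np.array([[c,-s,0],[s,c,0],[0,0,1]])
    for q in parts:
        uv=proj(p,q@R.T+[x,y,z])+off
        uv=(uv-[u0-.5,v0-.5])*SS-.5
        cv2.fillConvexPoly(im,cv2.convexHull(np.round(uv*16).astype(np.int32)),255,cv2.LINE_8,4)
    return cv2.resize(im,(w,h),interpolation=cv2.INTER_AREA)/255.
E
cat > f1.py <<'E'
from fit import *
t=pickle.load(open('top0.pkl','rb'));s=pickle.load(open('side0.pkl','rb'))
def win(u,v,r):return(u-r,v-r,2*r,2*r)
def get(p,w):return p['frame'][w[1]:w[1]+w[3],w[0]:w[0]+w[2]].astype(float)
# knob darkness
wt,ws=win(170,224,13),win(201,163,14)
gt=get(t,wt).max(2);gs=get(s,ws).max(2)
mt=np.clip((np.median(gt[:3])-gt)/(np.median(gt[:3])-25),0,1)
ms=np.clip((170-gs)/(170-25),0,1)
print((gs[::2,::2]).astype(int));print(gt[::2,::2].astype(int))
W=np.ones_like(ms);W[22:]=0  # red one below
W[:6,:8]=0
def cost(q,yaw,use='ts'):
    c=0
    if 't' in use:c+=np.abs(render(t,KNOB(),q[0],q[1],0,yaw,wt)-mt).sum()
    if 's' in use:c+=(W*np.abs(render(s,KNOB(),q[0],q[1],0,yaw,ws)-ms)).sum()
    return c
for use in('t','s','ts'):
    L=[]
    for d in range(0,360,15):
        r=minimize(cost,[.455,.238],args=(np.radians(d),use),method='Nelder-Mead',options=dict(initial_simplex=[[.455,.238],[.461,.238],[.455,.244]],xatol=1e-4))
        L.append((r.fun,d,r.x))
    L.sort(key=lambda a:a[0]);d=L[0]
    r=minimize(lambda q:cost(q[:2],q[2],use),[*d[2],np.radians(d[1])],method='Nelder-Mead',options=dict(initial_simplex=[[*d[2],np.radians(d[1]+e)] if i==0 else [d[2][0]+.003*(i==1),d[2][1]+.003*(i==2),np.radians(d[1]+10*(i==3))] for i,e in enumerate([0,0,0,0])]))
    print(use,[(round(a,1),b) for a,b,_ in L[:5]],r.fun,r.x[:2].round(4),np.degrees(r.x[2]))
# shaft brass: yellowness R-B
wt,ws=win(227,156,9),win(290,173,12)
ft=get(t,wt);fs=get(s,ws)
bt=(ft[...,2]-ft[...,0]);bs=(fs[...,2]-fs[...,0])
print(bt.astype(int));print(bs.astype(int))
E
python3 f1.py
```

```text
[[ 67  52  52  61  80  96  93 184 177 174 172 169 173 173]
 [ 70  76  94 107 180 177 176 174 173 172 172 171 172 172]
 [105 179 173 171 173 175 173 175 174 173 174 171 170 171]
 [172 174 171 172 172 174 174 174 174 173 171 171 170 173]
 [171 173 173 173 173 174 175 175 176 174 175 171 169 169]
 [171 171 175 168  66  66 100  96  99 136 139 175 168 169]
 [175 173 176 129  45  52  68  29  33  34  24 183 172 167]
 [176 168  22  23  21  22  20  26  29  29  18 143 174 169]
 [174 173  15  22  24  22  23  20  22  18  15 111 175 169]
 [174 178  57  43  22  22  18  19  23  20  16 109 174 172]
 [173 173 172 176   9  22  22  21  17  19  16 108 171 171]
 [171 171 172 171  57  33  38  34  36  35  21  72 174 172]
 [169 168 168  74  46  19  24  25  18  24  20  68 178 169]
 [168 171 172 177 174  23  15  15  20  22  57  75 179 168]]
[[149 148 149 147 146 148 147 147 147 148 146 145 146]
 [149 150 148 150 148 149 147 150 150 150 148 149 147]
 [149 150 150 150 144 108  91 125 131 137 147 148 146]
 [150 150 151 143  97  42  40  44  46  77 101 136 149]
 [152 148 149 101  44  37  43  35  20  34  74 133 148
[... 4065 characters left out ...]
 6   6   7   7   8   8   1   0   0  11  23  19  -2   2   6   7   8
    8   7   4   7   6   7]
 [  7   3   6   7   8   8   6   7   4   3   1   0   1   2   7   8   6   6
    7   8   3   6   7   7]
 [  7   7   4   5   6   5   8   9   8   7   6   5   6   8   7   8   7   6
    5   5   7   8   6   7]
 [  6   6   3   4   6   7   7   7   8   8   9   7   6   8   8   7   7   6
    6   3   8   7   7   7]
 [  6   7   8   5   4   6   7   8   6   7   8   7   7   7   7   7   4   2
    3   6   7   7   8   7]
 [  7   6   8   8   7   2   3   4   5   7   8   7   5   5   4   3   3   3
    6   8   7   8   8   7]
 [  7   6   6   6   7   8   7   1   4   2   3   1   3   2   6   7   7   7
    7   7   6   7   8   7]]
```

```bash
cat > f2.py <<'E'
from fit import *
t=pickle.load(open('top0.pkl','rb'));s=pickle.load(open('side0.pkl','rb'))
def win(u,v,r):return(u-r,v-r,2*r,2*r)
def get(p,w):return p['frame'][w[1]:w[1]+w[3],w[0]:w[0]+w[2]].astype(float)
wt,ws=win(227,156,9),win(290,173,12)
ft=get(t,wt);fs=get(s,ws)
mt=np.clip((ft[...,2]-ft[...,0]-7)/105,0,1);ms=np.clip((fs[...,2]-fs[...,0]-6)/38,0,1);ms[19:]=0
full=SHAFT()
topo=[np.vstack([cyl(.008,-.003,-.0025,.002),cyl(.0068,-.0025,0,.001)])]
def blur(a): return cv2.GaussianBlur(a,(0,0),.8)
def cost(q,yaw,use,sh=full):
    c=0
    if 't' in use:c+=min(np.abs(blur(render(t,topo,q[0],q[1],.1,yaw,wt))-mt).sum(),1e9)
    if 's' in use:c+=np.abs(render(s,full,q[0],q[1],.1,yaw,ws)-ms).sum()
    return c
for use in('t','s','ts'):
    L=[]
    for d in range(0,360,15):
        b=(9,)
        for g in((.659,.057),(.666,.057),(.652,.057)):
            r=minimize(cost,g,args=(np.radians(d),use),method='Nelder-Mead',options=dict(initial_simplex=[g,[g[0]+.004,g[1]],[g[0],g[1]+.004]],xatol=1e-4))
            if len(b)==1 or r.fun<b[0]:b=(round(r.fun,2),d,r.x.round(4).tolist())
        L.append(b)
    L.sort(key=lambda a:a[0]);print(use,*L[:10],sep='\n ')
# ring (light) centre by contour, hob edges
for n,p,w in(('t',t,win(227,157,16)),('s',s,win(290,178,24))):
    P=cloud(p);q=P[w[1]:w[1]+w[3],w[0]:w[0]+w[2]];
    g=get(p,w).mean(2).astype(int);print(n,'panel z',np.median(q[...,2]));print(g[::2,::2])
a=cv2.resize(t['frame'][130:190,180:340],None,fx=5,fy=5,interpolation=cv2.INTER_CUBIC);cv2.imwrite('pics/hob.png',a)
cv2.imwrite('pics/shs.png',crop(s,290,176,20,20,15))
E
python3 f2.py
```

```text
t
 (np.float64(3.78), 165, [0.6562, 0.0599])
 (np.float64(3.95), 150, [0.6562, 0.0602])
 (np.float64(4.21), 330, [0.6603, 0.0581])
 (np.float64(4.45), 345, [0.6604, 0.0585])
 (np.float64(4.46), 180, [0.6561, 0.0593])
 (np.float64(4.57), 315, [0.6601, 0.0575])
 (np.float64(4.72), 135, [0.6565, 0.0604])
 (np.float64(4.9), 0, [0.6605, 0.0591])
 (np.float64(5.38), 300, [0.6599, 0.057])
 (np.float64(5.55), 195, [0.6561, 0.0589])
s
 (np.float64(14.21), 165, [0.6587, 0.0623])
 (np.float64(14.87), 345, [0.6638, 0.0624])
 (np.float64(15.58), 150, [0.6585, 0.0628])
 (np.float64(15.77), 330, [0.6641, 0.0615])
 (np.float64(17.68), 180, [0.6594, 0.0614])
 (np.float64(17.71), 315, [0.6623, 0.0596])
 (np.float64(18.0), 0, [0.6636, 0.0628])
 (np.float64(18.2), 135, [0.66, 0.0638])
 (np.float64(21.64), 195, [0.6586, 0.0602])
 (np.float64(21.66), 15, [0.663, 0.063])
ts
 (np.float64(21.55), 165, [0.6576, 0.06])
 (np.float64(21.67), 150, [0.6572, 0.0606])
 (np.float64(24.13), 315, [0.6609, 0.0574])
 (np.float64(24.59), 330, [0.6621, 0.0582])
 (np.float64(24.62), 345, [0.6619, 0.0588])
 (np.float64(26.13
[... 3055 characters left out ...]
69  60  64  65 111 111 111 108 111 111 111 108 110 110 110 110 111
  111 110 109 109 145 144]
 [165 165  69  62  62  96 108 108 110 110 109 109 111 109 110 110 111 112
  112 111 112 110 114 147]
 [165 167  86  60  64  70 121 109 110 109 110 109 107 110 110 109 112 110
  111 112 111 109 108 147]
 [165 166 164  58  64  65 122 111 110 110 109 110 111 111 109 110 110 110
  111 111 109 111 109 112]
 [164 164 167  72  61  64  76  81 112 111 110 109 109 110 108 110 110 112
  111 111 109 109 111 110]
 [165 165 167  83  60  65  60 129 112 109 106 111 110 109 110 110 109 109
  108 110 112 111 111 111]
 [165 164 164 162  65  62  63  91 109 109 109 107 108 111 109 109 110 110
  111 111 113 111 111 111]]
```

```bash
sleep 1
cat > f3.py <<'E'
from f2 import *
print('----')
def bring(p,uv,z):
    K=p['intrinsics'];T=p['cam_to_world'];d=T[:3,:3]@np.linalg.solve(K,[*uv,1]);o=T[:3,3];return o+d*(z-o[2])/d[2]
for n,p,w,th in(('t',t,win(227,158,12),112),('s',s,win(290,178,15),128)):
    g=cv2.resize(p['frame'][w[1]:w[1]+w[3],w[0]:w[0]+w[2]],None,fx=8,fy=8,interpolation=cv2.INTER_LINEAR).mean(2)
    m=(g>th).astype(np.uint8)
    cs,_=cv2.findContours(m,cv2.RETR_EXTERNAL,cv2.CHAIN_APPROX_NONE);c=max(cs,key=cv2.contourArea)
    (cx,cy),ax,an=cv2.fitEllipse(c)
    uv=((cx+.5)/8-.5+w[0],(cy+.5)/8-.5+w[1]);print(n,uv,np.array(ax)/8,bring(p,uv,.074),bring(p,uv,.070))
for cand in((.6576,.06,160),(.662,.0585,338)):
    print(cand,proj(t,[cand[0],cand[1],.074]),proj(s,[cand[0],cand[1],.074]))
E
python3 f3.py | sed -n '/----/,$p'
```

```text
----
t (226.7742977142334, 155.7005376815796) [16.6156311  17.18863297] [0.65700518 0.06065634 0.074     ] [0.65793872 0.06092353 0.07      ]
s (288.09379863739014, 176.3592700958252) [12.18766594 18.34773636] [0.6571879  0.05864215 0.074     ] [0.65909981 0.06241637 0.07      ]
(0.6576, 0.06, 160) [[226.9916186 155.5097026]] [[288.02648737 175.99782183]]
(0.662, 0.0585, 338) [[227.49736389 154.09899943]] [[289.74555791 175.93912973]]
```

View pics/shs.png

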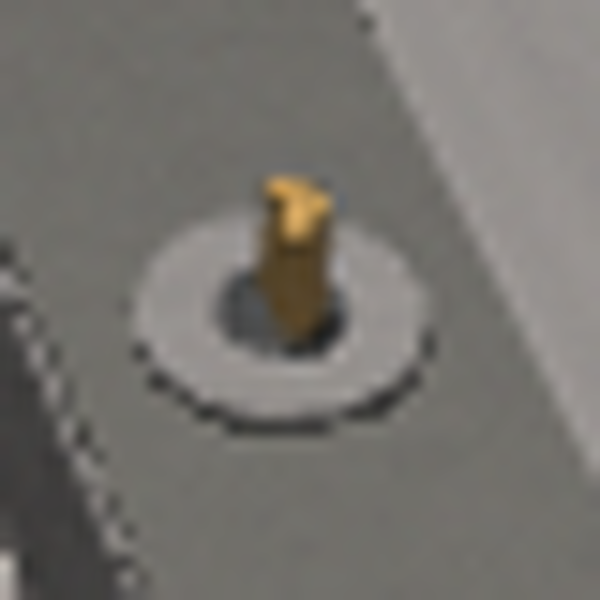

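View pics/hob.png

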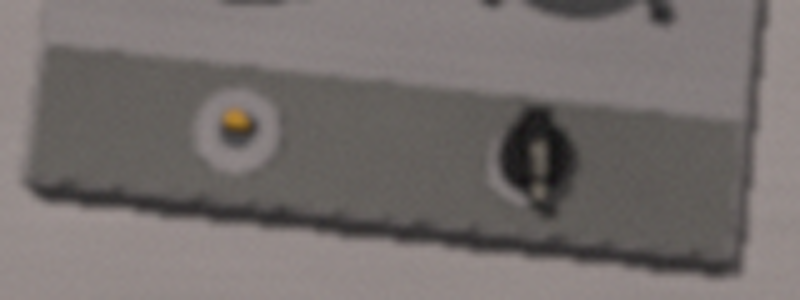

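```bash
cat > f4.py <<'E'
from f2 import *
print('----')
for use in('t','s','ts'):
    L=[]
    for d in range(135,190,4):
        r=minimize(cost,(.6575,.06),args=(np.radians(d),use),method='Nelder-Mead',options=dict(initial_simplex=[(.6575,.06),(.6605,.06),(.6575,.063)],xatol=1e-4))
        L.append((d,round(float(r.fun),2),r.x.round(4).tolist()))
    print(use,*L,sep='\n ')
E
python3 f4.py | sed -n '/----/,$p'
```

```text
----
t
 (135, 4.76, [0.6566, 0.0604])
 (139, 4.54, [0.6567, 0.0605])
 (143, 4.27, [0.6565, 0.0602])
 (147, 4.13, [0.6564, 0.0603])
 (151, 3.9, [0.6563, 0.0601])
 (155, 3.78, [0.6562, 0.0601])
 (159, 3.73, [0.6563, 0.06])
 (163, 3.76, [0.6562, 0.0599])
 (167, 3.83, [0.6561, 0.0598])
 (171, 4.03, [0.6561, 0.0598])
 (175, 4.22, [0.6561, 0.0594])
 (179, 4.43, [0.6557, 0.0591])
 (183, 4.78, [0.6561, 0.0593])
 (187, 5.05, [0.6557, 0.059])
s
 (135, 18.26, [0.6599, 0.0634])
 (139, 17.12, [0.6597, 0.0636])
 (143, 15.76, [0.659, 0.0629])
 (147, 15.44, [0.6586, 0.0628])
 (151, 15.63, [0.6581, 0.062])
 (155, 15.27, [0.6581, 0.0624])
 (159, 14.35, [0.6583, 0.0619])
 (163, 14.22, [0.6583, 0.0618])
 (167, 14.59, [0.6585, 0.0613])
 (171, 15.24, [0.6595, 0.0623])
 (175, 16.25, [0.6586, 0.0607])
 (179, 17.42, [0.6593, 0.0618])
 (183, 18.47, [0.659, 0.0611])
 (187, 19.66, [0.6587, 0.0607])
ts
 (135, 26.68, [0.658, 0.0614])
 (139, 25.07, [0.6579, 0.0609])
 (143, 23.49, [0.6579, 0.0612])
 (147, 22.2, [0.6575, 0.0607])
 (151, 21.7, [0.657, 0.0605])
 (155, 21.04, [0.6569, 0.0602])
 (159, 20.53, [0.657, 0.0599])
 (163, 21.15, [0.6574, 0.06])
 (167, 22.25, [0.6574, 0.0598])
 (171, 23.43, [0.6576, 0.0596])
 (175, 24.74, [0.6577, 0.0596])
 (179, 25.89, [0.6579, 0.0593])
 (183, 26.99, [0.6578, 0.0594])
 (187, 28.19, [0.6578, 0.0592])
```

```bash
python3 - <<'E'
from h import *
from cell import *
from scipy.spatial.transform import Rotation as R
o=get_obs();M=R.from_euler('xyz',o['tool_rot'],degrees=True).as_matrix()
z=M[:,2];print('approach',M[:,0].round(3),'jaw',z.round(3),np.degrees(np.arctan2(z[1],z[0])))
print(o['tool_pos'])
t=pickle.load(open('top0.pkl','rb'));P=cloud(t)
J=P[158:186,104:134].reshape(-1,3);J=J[J[:,2]>.09];print('jar top',J.mean(0),J.min(0),J.max(0))
# clearance of gripper body rectangle at grasp
a=np.radians(64);e=np.array([np.cos(a),np.sin(a)]);n=np.array([-e[1],e[0]])
d=P[...,:2]-[.458,.2395];m=(abs(d@e)<.105)&(abs(d@n)<.048)&(P[...,2]>.05)
print('in body footprint, max z',P[m][:,2].max() if m.any() else None)
m=(abs(d@e)<.05)&(abs(d@n)<.02)&(P[...,2]>.015)
v,u=np.where(m);print(u.min(),u.max(),v.min(),v.max())
E
```

```text
approach [-0.  0. -1.] jaw [ 0.42  -0.907 -0.   ] -65.14422717606553
[ 0.27315029 -0.58979398  0.23353134]
jar top [0.61188017 0.39051204 0.10920073] [ 0.36436948 -0.02309868  0.09011244] [0.6456825  0.42456714 1.32786336]
in body footprint, max z 0.05418001870672584
162 175 215 229
```

servo_tool --rows '[23, 39, 5, 7, 0, 46, 78, 10, 14, 0, 69, 117, 15, 21, 0, 92, 156, 15, 28, 0, 115, 195, 15, 35, 0, 138, 234, 15, 42, 0, 161, 273, 15, 49, 0.3, 184, 312, 15, 56, 0.5, 200, 350, 15, 63, 0.54, 205, 390, 15, 70, 0.54]' --force 25

```text
time_s: 1.33
tool_pos: [0.4727, -0.2238, 0.2488]
tool_rot: [-16.4, 89.9, -11.1]
force: [0.1, 0.7, 1.0]
grip_width: 0.0678
```

servo_tool --rows '[0, 40, 0, 7, 0.54, 0, 80, 0, 14, 0.54, 0, 120, 0, 21, 0.54, -2, 160, 0, 28, 0.54, -5, 200, 0, 35, 0.54, -8, 240, 0, 42, 0.54, -11, 280, 0, 49, 0.54, -14, 320, 0, 56, 0.54, -17, 360, 0, 59.5, 0.54, -20, 400, 0, 59.5, 0.54]'

```text
time_s: 2.17
tool_pos: [0.4508, 0.1761, 0.2491]
tool_rot: [-89.2, 89.9, -24.7]
force: [1.2, -0.6, -0.5]
grip_width: 0.04
```

servo_tool --rows '[0, 39.5, -30, 0, 0.54, 0, 39.5, -70, 0, 0.54, 0, 39.5, -110, 0, 0.54, 0, 39.5, -149, 0, 0.54, 0, 39.5, -149, 0, 0.54, 0, 39.5, -149, 0, 0.54, 0, 39.5, -149, 0, 0.54, 0, 39.5, -149, 0, 0.54]'

```text
time_s: 2.83
tool_pos: [0.4534, 0.2146, 0.1026]
tool_rot: [-50.9, 89.7, 13.5]
force: [0.5, 0.2, 0.5]
grip_width: 0.04
```

```bash
cat > st.py <<'E'
from h import *
from cell import *
from scipy.spatial.transform import Rotation as R
import sys
o=get_obs();M=R.from_euler('xyz',o['tool_rot'],degrees=True).as_matrix()
z=M[:,2];print(o['time_s'],'pos',o['tool_pos'].round(4),'appr',M[:,0].round(3),'jaw',np.degrees(np.arctan2(z[1],z[0])).round(2),'F',o['force'].round(1),'g',round(o['grip_width'],4))
if len(sys.argv)>1:
    n=sys.argv[1];t=read_camera('top');s=read_camera('side');pickle.dump(t,open(n+'t.pkl','wb'));pickle.dump(s,open(n+'s.pkl','wb'))
    X=np.array(eval(sys.argv[2]));ims=[]
    for p in(t,s):
        u,v=np.round(proj(p,X)[0]).astype(int);print(u,v);ims.append(crop(p,u,v,26,30,7))
    cv2.imwrite(f'pics/{n}.png',np.hstack(ims))
E
python3 st.py a "[.458,.2395,.04]"
```

```text
2.8333 pos [0.4534 0.2146 0.1026] appr [ 0.005  0.001 -1.   ] jaw 64.32 F [0.5 0.2 0.5] g 0.04
168 222
201 163
```

View pics/a.png

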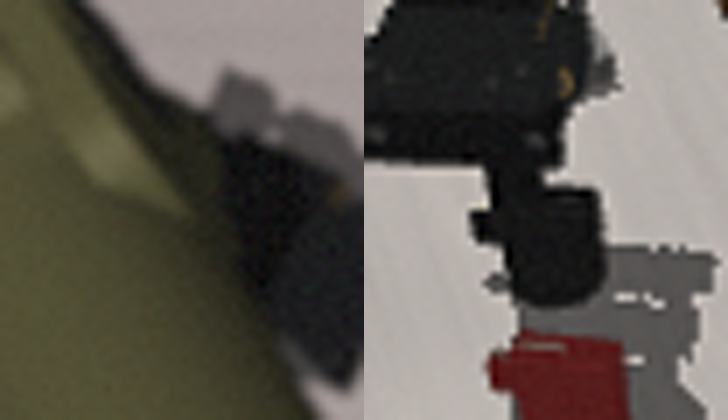

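servo_tool --rows '[4.6, 25, 0, 0.3, 0.54, 4.6, 25, 0, 0.3, 0.54, 4.6, 25, 0, 0.3, 0.54, 4.6, 25, 0, 0.3, 0.54]'

```text
time_s: 3.27
tool_pos: [0.4563, 0.2386, 0.1004]
tool_rot: [-75.3, 89.9, -10.6]
force: [-0.7, -1.1, 1.2]
grip_width: 0.0397
```

```bash
python3 st.py b "[.458,.2395,.04]"
```

```text
3.2667 pos [0.4563 0.2386 0.1004] appr [ 0.001 -0.    -1.   ] jaw 64.66 F [-0.7 -1.1  1.2] g 0.0397
168 222
201 163
```

View pics/b.png

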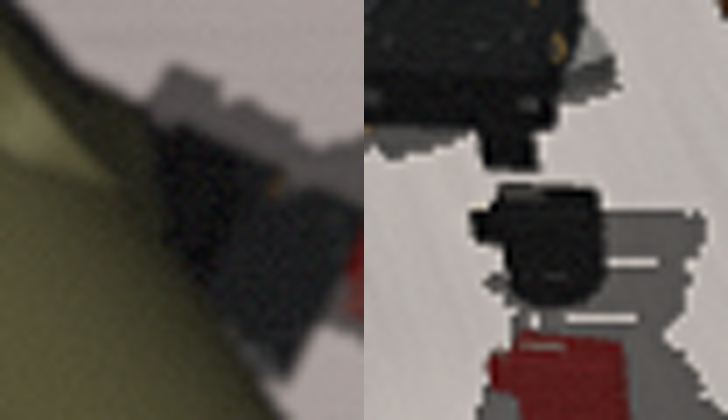

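```bash
python3 - <<'E'
from h import *
s=pickle.load(open('bs.pkl','rb'))
a=np.radians(64.5);e=np.array([np.cos(a),np.sin(a),0]);n=np.array([-e[1],e[0],0])
c=np.array([.4565,.2385,.0895])
for sg in(-1,1):
    for k in(-.0095,.0095):
        for w in (.02,.03):
            q=proj(s,c+sg*w*e+k*n)[0];print(sg,k,w,((q-[201-26,163-30])*7).round())
k=np.array([.458,.2395,.046]);print('bar',[((proj(s,k+f*n)[0]-[175,133])*7).round() for f in(-.022,.022)])
print('half turn beak dir n', np.degrees(np.arctan2(n[1],n[0])))
E
```

```text
-1 -0.0095 0.02 [175. 151.]
-1 -0.0095 0.03 [170. 167.]
-1 0.0095 0.02 [128. 149.]
-1 0.0095 0.03 [123. 165.]
1 -0.0095 0.02 [193.  88.]
1 -0.0095 0.03 [197.  73.]
1 0.0095 0.02 [147.  86.]
1 0.0095 0.03 [152.  71.]
bar [array([229., 199.]), array([125., 194.])]
half turn beak dir n 154.5
```

servo_tool --rows '[1, 1, -25, 0, 0.54, 1, 1, -50, 0, 0.54, 1, 1, -60, 0, 0.54, 1, 1, -66, 0, 0.54, 1, 1, -66, 0, 0.54, 1, 1, -66, 0, 0.54]'

```text
time_s: 3.87
tool_pos: [0.4572, 0.24, 0.0342]
tool_rot: [-34.1, 90.0, 30.5]
force: [0.2, -0.2, 0.2]
grip_width: 0.0401
```

```bash
python3 st.py c "[.458,.2395,.04]"
```

```text
3.8667 pos [0.4572 0.24   0.0342] appr [ 0.001  0.    -1.   ] jaw 64.65 F [ 0.2 -0.2  0.2] g 0.0401
168 222
201 163
```

View pics/c.png

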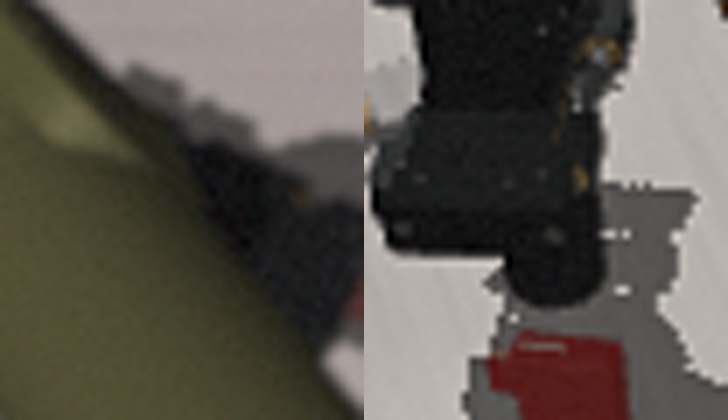

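servo_tool --rows '[0, 0, 0, 0, 0.75, 0, 0, 0, 0, 0.85, 0, 0, 0, 0, 1, 0, 0, 0, 0, 1, 0, 0, 0, 0, 1, 0, 0, 0, 0, 1]' --force 40

```text
time_s: 4.47
tool_pos: [0.4572, 0.2401, 0.034]
tool_rot: [-34.4, 89.9, 30.2]
force: [-0.5, 0.1, 2.5]
grip_width: 0.0178
```

servo_tool --rows '[0, 0, 20, 0, 1, 0, 0, 60, 0, 1, 0, 0, 100, 0, 1, 0, 0, 140, 0, 1, 0, 0, 140, 0, 1, 0, 0, 140, 0, 1]'

```text
time_s: 4.97
tool_pos: [0.4582, 0.2403, 0.1757]
tool_rot: [-58.8, 89.7, 5.8]
force: [0.7, -0.9, -1.8]
grip_width: 0.0176
```

```bash
python3 st.py d "[.458,.2395,.17]"
```

```text
4.9667 pos [0.4582 0.2403 0.1757] appr [ 0.005  0.    -1.   ] jaw 64.63 F [ 0.7 -0.9 -1.8] g 0.0176
159 218
195 126
```

View pics/d.png

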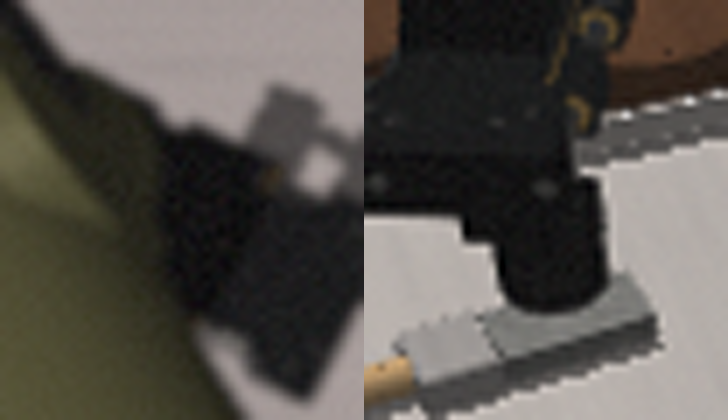

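servo_tool --rows '[22, -20, 5, 1, 1, 44, -40, 5, 2, 1, 66, -60, 5, 3, 1, 88, -80, 5, 4, 1, 110, -100, 5, 5.4, 1, 132, -120, 5, 5.4, 1, 154, -140, 5, 5.4, 1, 176, -160, 5, 5.4, 1, 199, -180, 5, 5.4, 1, 199, -180, 5, 5.4, 1]'

```text
time_s: 5.9
tool_pos: [0.6585, 0.0521, 0.1744]
tool_rot: [153.8, 89.8, -136.6]
force: [0.5, -2.2, -0.2]
grip_width: 0.0177
```

servo_tool --rows '[0, 0, 0, 0, 1, 0, 0, 0, 0, 1, 0, 0, 0, 0, 1, 0, 0, 0, 0, 1]'

```text
time_s: 6.23
tool_pos: [0.6548, 0.0614, 0.1782]
tool_rot: [96.3, 89.9, 166.5]
force: [-0.5, -0.6, -0.7]
grip_width: 0.0178
```

```bash
python3 st.py e "[.657,.06,.14]"
```

```text
6.2333 pos [0.6548 0.0614 0.1782] appr [-0.001  0.    -1.   ] jaw 70.2 F [-0.5 -0.6 -0.7] g 0.0178
226 150
289 157
```

View pics/e.png

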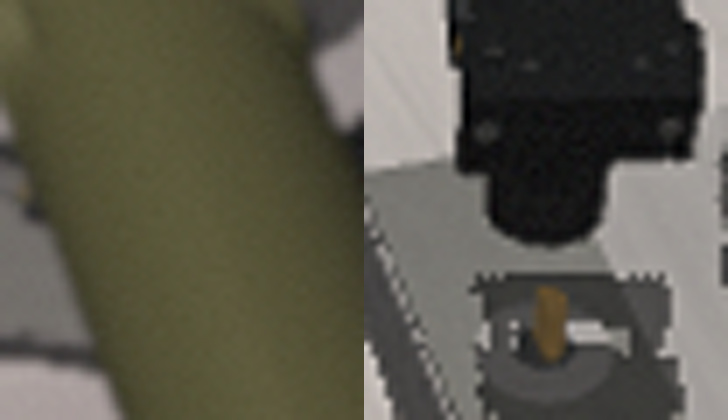

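```bash
cat > f5.py <<'E'
from fit import *
import sys
from scipy.ndimage import binary_fill_holes
n,tx,ty,tz,yaw=sys.argv[1],*map(float,sys.argv[2:6])
s=pickle.load(open(n+'s.pkl','rb'))
bz=tz-.034
u,v=np.round(proj(s,[tx,ty,bz+.005])[0]).astype(int)
w=(u-14,v-5,28,15)
g=s['frame'][w[1]:w[1]+w[3],w[0]:w[0]+w[2]].astype(float).max(2)
print(g.astype(int))
m=np.clip((float(sys.argv[6])-g)/(float(sys.argv[6])-22),0,1)
def cost(q,z=bz):return np.abs(W*(render(s,KNOB(),q[0],q[1],z,np.radians(yaw),w)-m)).sum()
W=np.ones_like(m);W[int(sys.argv[7]):]=0
for dz in(-.002,0,.002):
    r=minimize(cost,[tx,ty],args=(bz+dz,),method='Nelder-Mead',options=dict(initial_simplex=[[tx,ty],[tx+.004,ty],[tx,ty+.004]],xatol=1e-4))
    d=r.x-[tx,ty];a=np.radians(yaw);print(dz,r.fun.round(2),r.x.round(4),'minus tcp mm',(d*1e3).round(1),'along bar',(1e3*(d@[np.cos(a),np.sin(a)])).round(1))
E
python3 f5.py e .6548 .0614 .1782 160.2 100 13; python3 f5.py d .4582 .2403 .1757 154.6 100 13
```

```text
[[148 145  38  19  18  16  20  17  16  22  22  16  20  21  19  20  18  20
   14  20  15  23  18  16  24  45  46  43]
 [119 116  38  20  12  17  18  26  18  22  18  15  23  23  21  16  20  20
   20  20  21  20  18  28  80 138 134 135]
 [118 117  70  30  39  36  27  20  23  24  22  23  22  11  21  19  17  21
   18  23  26  24  19  53 143 169 165 163]
 [118 122 120  98 100 101  70  19  23  23  23  20  18  19  22  19  19  20
   21  22  17  24  18  68 173 166 161 159]
 [119 120 120 120 123 119  69  20  19  22  22  23  20  18  22  19  23  17
   22  23  20  24  25  82 170 164 160 159]
 [120 121 120 118 121 119  69  17  24  17  24  23  21  19  21  21  25  15
   19  21  26  20  21  79 171 164 161 160]
 [121 120 120 121 119 120  66  17  19  25  27  24  22  24  26  24  27  22
   26  22  24  18  28  80 169 164 162 161]
 [118 119 121 119 121 120  64  16  22  21  25  21  20  24  26  24  20  24
   25  21  19  20  37 107 166 163 162 160]
 [119 118 122 119 119 119  71  15  22  26  23  19  20  20  25  18  23  25
   27  20  22  23  51 136 165 163 164 162]
 [119 122 118 118 120 122 121  23  16  20  23  
[... 2104 characters left out ...]
 81 131 121 119 123 121 126 156]
 [186 181 181 186 181 184 180 107  50  27  20  20  22  16  17  22  27  31
   46  82 126 126 127 124 124 125 123 139]
 [183 165 165 176 147 144 114 117 120  86  53  51  39  38  44  52  67  84
  120 119 115 118 119 116 119 123 120 117]
 [160 156 147  94 116 116 118 120 122 124 126 122 111 116 125 129 127 124
  123 121 118 119 125 124 125 117  99  65]
 [156 157 161 170 126 119 120 114 118 120 120 119 120 128 128 127 125 126
  124 123 123 128 119  94  62  52  52  49]]
-0.002 16.66 [0.4575 0.2401] minus tcp mm [-0.7 -0.2] along bar 0.6
0 17.18 [0.4567 0.2376] minus tcp mm [-1.5 -2.7] along bar 0.2
0.002 17.93 [0.4563 0.2354] minus tcp mm [-1.9 -4.9] along bar -0.4
```

servo_tool --rows '[2, -1.5, -12, 0, 1, 2, -1.5, -24, 0, 1, 2, -1.5, -34, 0, 1, 2, -1.5, -34, 0, 1, 2, -1.5, -34, 0, 1, 2, -1.5, -34, 0, 1, 2, -1.5, -34, 0, 1, 2, -1.5, -34, 0, 1]'

```text
time_s: 7.0
tool_pos: [0.6582, 0.0585, 0.1452]
tool_rot: [-60.4, 89.9, 9.6]
force: [-0.4, 0.1, -1.0]
grip_width: 0.0176
```

```bash
for i in 1 2 3; do python3 st.py g "[.657,.06,.11]"; done
```

```text
7.0 pos [0.6582 0.0585 0.1452] appr [ 0.001  0.    -1.   ] jaw 70.06 F [-0.4  0.1 -1. ] g 0.0176
226 153
288 166
7.1 pos [0.6581 0.0584 0.1451] appr [ 0.001  0.    -1.   ] jaw 70.05 F [ 0.5  0.1 -0.6] g 0.0175
226 153
288 166
7.2 pos [0.658  0.0584 0.1449] appr [ 0.001  0.    -1.   ] jaw 70.05 F [-0.5 -0.9 -0.1] g 0.0178
226 153
288 166
```

View pics/g.png

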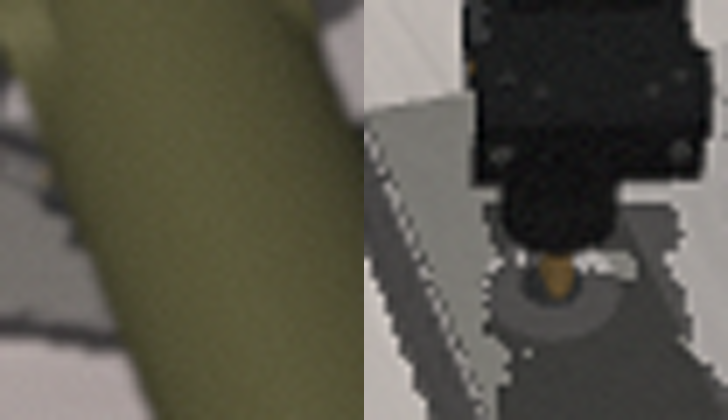

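```bash
python3 f5.py g .658 .0584 .145 160.1 70 12|tail -20;  python3 - <<'E'
from fit import *
s=pickle.load(open('gs.pkl','rb'))
im=s['frame'][140:195,258:318].copy();k=10
im=cv2.resize(im,None,fx=k,fy=k,interpolation=cv2.INTER_CUBIC)
im=cv2.convertScaleAbs(im,alpha=1.6,beta=10)
def dr(X,c):
    q=((proj(s,X)-[258,140]+.5)*k).astype(int);cv2.polylines(im,[q],True,c,1)
a=np.linspace(0,2*np.pi,60)
def circ(x,y,z,r):return np.c_[x+r*np.cos(a),y+r*np.sin(a),0*a+z]
dr(circ(.658,.0584,.111,.022),(0,0,255));dr(circ(.657,.0586,.074,.025),(0,255,0));dr(circ(.657,.0586,.1,.008),(255,255,0))
cv2.imwrite('pics/ov.png',im)
E
```

```text
24  25  23  24  25  55  78  77  76  75]
 [121 122 123 120  63  56  38  14  21  24  26  22  24  27  23  25  21  20
   26  24  21  19  30  62  71  78  78  78]
 [123 121 123 123 123  55  59  20  20  23  14  20  25  23  20  26  20  22
   23  16  22  22  28  61  60  80  79  77]
 [124 123 122 123 121  56  60  40  21  21  23  26  23  24  25  22  19  23
   23  22  18  24  44  61  59  70  80  78]
 [123 123 122 123 120  63  57  60  41  28  19  18  21  24  24  18  23  24
   17  27  23  47  61  60  59  59  79  79]
 [122 121 123 124 126 123  56  70  82  80  36  23  27  22  22  25  26  37
   53  82  61  67  67  68  65  58  70  80]
 [125 121 121 122 124 122  85  77  96 173  77  66  68  54  45  48  68 110
  143 170 158 129 125 126 121  65  59  80]
 [123 125 123 121 128 164 162  75  92 167  77  79  75  88  93  97 106 167
  168 162 167 165 122 123 124 122  56  69]
 [124 124 123 124 134 159  70  72  74  74  55  45  77  83  94  94  87  88
  160  86 165 164 143 123 125 122  56  62]]
-0.002 24.76 [0.659  0.0594] minus tcp mm [1. 1.] along bar -0.6
0 25.15 [0.658  0.0573] minus tcp mm [ 0.  -1.1] along bar -0.4
0.002 25.4 [0.657  0.0555] minus tcp mm [-1.  -2.9] along bar -0.0
```

View pics/ov.png

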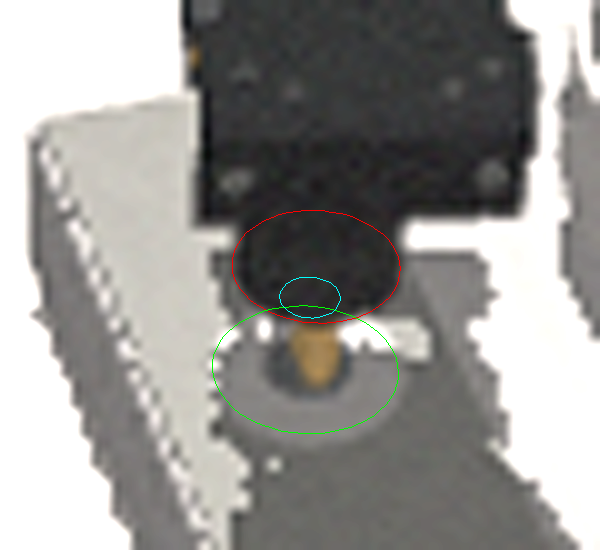

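servo_tool --rows '[-1.4, 1.6, 0, 0, 1, -1.4, 1.6, -3, 0, 1, -1.4, 1.6, -6, 0, 1, -1.4, 1.6, -9, 0, 1, -1.4, 1.6, -9, 0, 1, -1.4, 1.6, -9, 0, 1, -1.4, 1.6, -9, 0, 1, -1.4, 1.6, -9, 0, 1]'

```text
time_s: 7.97
tool_pos: [0.6565, 0.0599, 0.1357]
tool_rot: [-45.8, 90.0, 24.3]
force: [0.3, 0.6, -0.9]
grip_width: 0.0178
```

servo_tool --rows '[0, 0, -1, 0, 1, 0, 0, -2, 0, 1, 0, 0, -3, 0, 1, 0, 0, -4, 0, 1, 0, 0, -4, 0, 1, 0, 0, -4, 0, 1]'

```text
time_s: 8.47
tool_pos: [0.657, 0.0603, 0.132]
tool_rot: [-48.8, 89.9, 21.3]
force: [2.6, 1.7, 0.1]
grip_width: 0.0178
```

servo_tool --rows '[0, 0, -1, 0, 1, 0, 0, -2, 0, 1, 0, 0, -2, 0, 1, 0, 0, -2, 0, 1]'

```text
time_s: 8.8
tool_pos: [0.657, 0.0603, 0.1301]
tool_rot: [-50.7, 89.9, 19.3]
force: [1.6, 1.3, 3.0]
grip_width: 0.0177
```

```bash
for i in 1 2 3; do python3 st.py i "[.657,.06,.11]"; done
```

```text
8.8 pos [0.657  0.0603 0.1301] appr [ 0.002  0.001 -1.   ] jaw 70.07 F [1.6 1.3 3. ] g 0.0177
226 153
288 166
8.9 pos [0.657  0.0602 0.1301] appr [ 0.001  0.001 -1.   ] jaw 70.06 F [2.6 1.1 3.3] g 0.018
226 153
288 166
9.0 pos [0.657  0.0602 0.13  ] appr [ 0.001  0.001 -1.   ] jaw 70.06 F [2.6 1.5 2.6] g 0.0174
226 153
288 166
```

View pics/i.png

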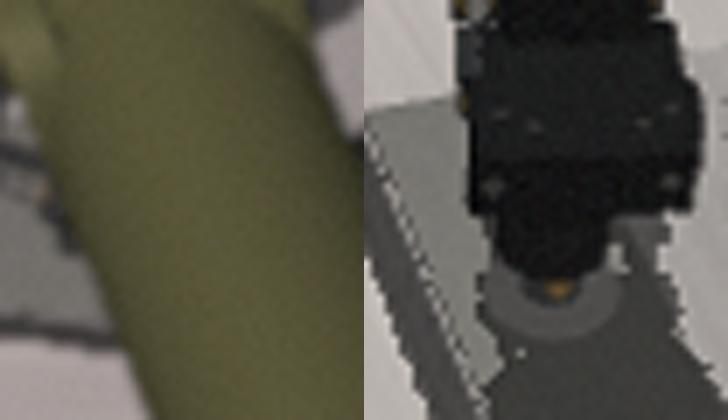

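servo_tool --rows '[0.6, 0.3, 0.5, 0, 1, 1.2, 0.6, 0.5, 0, 1, 1.2, 0.6, 0.5, 0, 1, 1.2, 0.6, 0, 0, 1, 1.2, 0.6, 0, 0, 1, 1.2, 0.6, 0, 0, 1]'

```text
time_s: 9.6
tool_pos: [0.6575, 0.0605, 0.1292]
tool_rot: [74.8, 90.0, 144.9]
force: [2.6, 1.9, -0.2]
grip_width: 0.0176
```

```bash
for i in 1 2 3; do python3 st.py i "[.657,.06,.11]"|head -1; done
```

```text
9.6 pos [0.6575 0.0605 0.1292] appr [-0.  0. -1.] jaw 70.06 F [ 2.6  1.9 -0.2] g 0.0176
9.7 pos [0.6575 0.0605 0.1292] appr [-0.  0. -1.] jaw 70.06 F [2.5 2.1 0.4] g 0.0179
9.8 pos [0.6575 0.0605 0.1292] appr [-0.  0. -1.] jaw 70.06 F [ 2.7  2.7 -0.7] g 0.0174
```

servo_tool --rows '[0.5, 0.5, 0, 0, 1, 1, 1, 0, 0, 1, 1, 1, -1, 0, 1, 1, 1, -2, 0, 1, 1, 1, -2, 0, 1, 1, 1, -2, 0, 1]'

```text
time_s: 10.4
tool_pos: [0.6581, 0.0611, 0.1271]
tool_rot: [132.8, 89.9, -157.1]
force: [-0.0, 0.1, 0.4]
grip_width: 0.0178
```

```bash
for i in 1 2 3; do python3 st.py i "[.657,.06,.11]"|head -1; done
```

```text
10.4 pos [0.6581 0.0611 0.1271] appr [-0.001 -0.001 -1.   ] jaw 70.04 F [-0.   0.1  0.4] g 0.0178
10.5 pos [0.6583 0.0613 0.1274] appr [-0.001 -0.    -1.   ] jaw 70.05 F [-0.1 -0.2 -0.4] g 0.0175
10.6 pos [0.6585 0.0614 0.1275] appr [-0. -0. -1.] jaw 70.05 F [ 0.  -1.1 -1.2] g 0.0175
```

servo_tool --rows '[0, 0, -1, 0, 1, 0, 0, -2, 0, 1, 0, 0, -3, 0, 1, 0, 0, -4, 0, 1, 0, 0, -5, 0, 1, 0, 0, -6, 0, 1, 0, 0, -7, 0, 1, 0, 0, -7, 0, 1, 0, 0, -7, 0, 1]'

```text
time_s: 11.45
tool_pos: [0.6585, 0.0615, 0.1204]
tool_rot: [95.0, 90.0, 165.0]
force: [-1.1, -0.2, -2.2]
grip_width: 0.018
```

```bash
for i in 1 2 3; do python3 st.py i "[.657,.06,.11]"|head -1; done
```

```text
11.45 pos [0.6585 0.0615 0.1204] appr [-0.  0. -1.] jaw 70.06 F [-1.1 -0.2 -2.2] g 0.018
11.55 pos [0.6585 0.0615 0.1204] appr [-0.  0. -1.] jaw 70.06 F [-0.3  0.6  0. ] g 0.0174
11.65 pos [0.6585 0.0615 0.1205] appr [-0.  0. -1.] jaw 70.06 F [-0.4  1.  -1. ] g 0.0176
```

servo_tool --rows '[0, 0, -1, 0, 1, 0, 0, -2, 0, 1, 0, 0, -3, 0, 1, 0, 0, -3, 0, 1, 0, 0, -3, 0, 1]'

```text
time_s: 12.17
tool_pos: [0.6586, 0.0617, 0.1178]
tool_rot: [-16.9, 90.0, 53.2]
force: [-2.2, 1.0, 1.7]
grip_width: 0.0178
```

```bash
for i in 1 2 3; do python3 st.py i "[.657,.06,.11]"|head -1; done
```

```text
12.1667 pos [0.6586 0.0617 0.1178] appr [ 0.  0. -1.] jaw 70.06 F [-2.2  1.   1.7] g 0.0178
12.2667 pos [0.6586 0.0617 0.1178] appr [ 0.  0. -1.] jaw 70.06 F [-1.8  0.3  2.1] g 0.0175
12.3667 pos [0.6586 0.0617 0.1178] appr [ 0.  0. -1.] jaw 70.06 F [-2.4  0.6  1.1] g 0.0179
```

servo_tool --rows '[-0.4, 0, -1, 0, 1, -0.4, 0, -2, 0, 1, -0.4, 0, -3, 0, 1, -0.4, 0, -4, 0, 1, -0.4, 0, -5, 0, 1, -0.4, 0, -6, 0, 1, -0.4, 0, -7, 0, 1, -0.4, 0, -7, 0, 1, -0.4, 0, -7, 0, 1]' --force 55

```text
time_s: 13.22
tool_pos: [0.6587, 0.0617, 0.1113]
tool_rot: [-60.4, 89.9, 9.7]
force: [-1.5, 1.7, 5.7]
grip_width: 0.0179
```

```bash
for i in 1 2 3; do python3 st.py i "[.657,.06,.11]"|head -1; done
```

```text
13.2167 pos [0.6587 0.0617 0.1113] appr [ 0.001  0.    -1.   ] jaw 70.06 F [-1.5  1.7  5.7] g 0.0179
13.3167 pos [0.6586 0.0617 0.1113] appr [ 0.001  0.    -1.   ] jaw 70.06 F [-3.   1.5  6. ] g 0.0175
13.4167 pos [0.6586 0.0617 0.1113] appr [ 0.001  0.    -1.   ] jaw 70.06 F [-2.1  0.4  6.7] g 0.0171
```

servo_tool --rows '[0, 0, -1, 0, 1, 0, 0, -2, 0, 1, 0, 0, -3, 0, 1, 0, 0, -3, 0, 1, 0, 0, -3, 0, 1]'

```text
time_s: 13.93
tool_pos: [0.6587, 0.0617, 0.1098]
tool_rot: [-86.0, 89.9, -16.0]
force: [-5.1, -0.9, 12.6]
grip_width: 0.0176
```

```bash
for i in 1 2 3; do python3 st.py j "[.657,.06,.11]"|head -1; done
```

```text
13.9333 pos [0.6587 0.0617 0.1098] appr [ 0.002 -0.    -1.   ] jaw 70.05 F [-5.1 -0.9 12.6] g 0.0176
14.0333 pos [0.6587 0.0617 0.1098] appr [ 0.002 -0.    -1.   ] jaw 70.05 F [-5.4  0.1 12.7] g 0.0176
14.1333 pos [0.6587 0.0617 0.1098] appr [ 0.002 -0.    -1.   ] jaw 70.06 F [-4.6  0.1 13.6] g 0.0174
```

View pics/j.png

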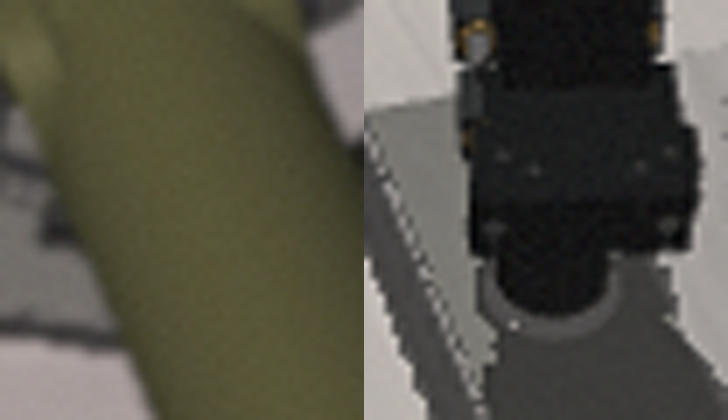

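servo_tool --rows '[-0.5, 0, -0.5, 0, 1, -1, 0, -1, 0, 1, -1, 0, -1.5, 0, 1, -1, 0, -1.5, 0, 1, -1, 0, -1.5, 0, 1, -1, 0, -1.5, 0, 1]'

```text
time_s: 14.73
tool_pos: [0.6587, 0.0617, 0.1097]
tool_rot: [-79.1, 89.8, -9.1]
force: [-4.7, -0.2, 17.2]
grip_width: 0.0175
```

```bash
for i in 1 2 3; do python3 st.py k "[.657,.06,.11]"|head -1; done
python3 f5.py k .6587 .0617 .1098 160.1 70 13|tail -3
```

```text
14.7333 pos [0.6587 0.0617 0.1097] appr [ 0.004 -0.001 -1.   ] jaw 70.04 F [-4.7 -0.2 17.2] g 0.0175
14.8333 pos [0.6587 0.0618 0.1097] appr [ 0.004 -0.001 -1.   ] jaw 70.05 F [-5.3 -1.2 17.5] g 0.0179
14.9333 pos [0.6587 0.0617 0.1097] appr [ 0.004 -0.001 -1.   ] jaw 70.04 F [-5.4  0.8 17.9] g 0.0177
-0.002 38.75 [0.6602 0.0634] minus tcp mm [1.5 1.7] along bar -0.8
0 39.07 [0.6592 0.0616] minus tcp mm [ 0.5 -0.1] along bar -0.5
0.002 39.47 [0.6581 0.0596] minus tcp mm [-0.6 -2.1] along bar -0.2
```

```bash
python3 - <<'E'
from h import *
s=pickle.load(open('ks.pkl','rb'));cv2.imwrite('pics/fin.png',s['frame'])
E
```

```text
(no output)
```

View pics/fin.png

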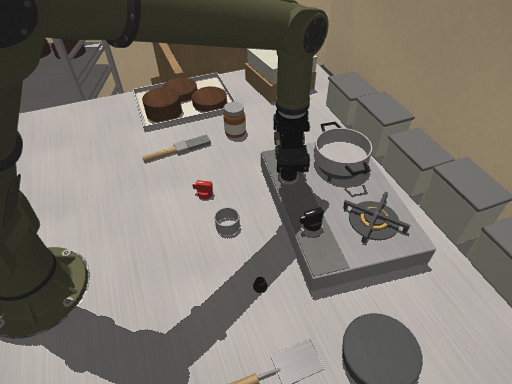

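The picture shows the knob on the shaft at (289,172), down close to its ring. The red knob (203,189), cutter (228,221), small knob (260,285), jar, spatula and fitted knob (312,220) are where they started.

```bash
python3 -c "
from cell import *
print(sign_off())"
```

```text
the job is handed in; nothing more can be done
None
```

The black bar-grip knob is on the bare shaft with its flat matched, pushed fully home and pressed to the stop. I handed in at about 15 s with the gripper still holding it at 55 N.

**Fit:** I turned the knob about 5° to match the flat, with the beak at about 160°. The first try caught on the shaft's tip with a sideways push of about 3 N. I shifted the knob about 1.5 mm, and it then slid on with no measurable resistance.

**Press:** The spring began to resist at a tool (TCP) height of about 118 mm. Movement stopped at 109.7 mm, about 8 mm lower. Pushing harder raised the force from 13 to 17.5 N with almost no further travel, so this is the stop.

**Last checks:**
- The final side picture shows the knob close to its ring and everything else in view where it started.
- A sideways force of about 5 N stayed on the knob.
- The arm hid the knob from the top camera once it was over the hob, so the final position rests on the side camera, tool height and force. The side-camera fit agrees with the tool position to about 1 mm.

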